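# Weigh a sample can on the spring hook scale

### The job

Weigh the tall sample can on the spring scale. First slide the scale's maximum pointer all the way up to the main pointer by its thumb knob; then hang the can by the peak of its bail in the bend of the hook, easing the load on and letting it settle before you let go, so that the hook never travels lower than where it finally rests and the two pointers end together. Leave the can hanging free, upright and still, do not touch the scale itself while it carries load, and leave the flat can, the beaker and the timer where they stand.

Things in the scene. Friction and masses are not known exactly. Their poses are not given: they have to be found in the camera images.
- scale: Bench spring scale, fixed: dark base plate 205x130 mm, its top 18 mm up, from x -165 to +40 mm; grey upright housing 60 deep, 90 wide, 238 mm high plus a 10 mm screw head. Origin on the worktop under the housing's middle; z up; -x is the front with the white graduated plate (x -32 mm), out of which the hook arm comes; the maximum pointer is at the +y side.
- scale_hook (a joint): How far the hook with its main pointer is down (m): 0 unladen at the top stop, 0.070 bottom stop. The spring gives from about 0.3 N of load, then 1 mm for each 0.11 N (and about 0.35 N goes into dragging the maximum pointer). Lightly damped: a load let go suddenly overshoots its resting place by up to half of the way it drops, and bobs for 2 s.
- hook_seat (a point): Where the bail must hang: top of the wire in the bend of the hook, 135 mm in front of the housing's axis, 200 mm above the worktop unladen. The hook is 7 mm round steel wire in the scale's x-z plane; its arm runs out level towards scale -x, its top 16 mm above this point, dips into the bend and turns up to the point. Axes as the scale's.
- hook_point (a point): Top of the upturned point of the hook, 16 mm nearer the robot side (scale -x) and 14.5 mm higher than the seat.
- main_pointer (a point): Lower edge of the thin black main pointer bar that is fixed to the hook and crosses the plate.
- max_pointer (a joint): How far the maximum (drag) pointer stands below its top position (m): 0 all the way up, touching the main pointer of the unladen scale; 0.072 bottom. Held by about 0.6 N of friction, it is pushed down by the main pointer and stays at the lowest place that has reached. It starts low, where the last weighing left it.
- max_mark (a point): Upper edge of the maximum pointer. It touches the main pointer when level with point main_pointer.
- max_knob (a point): Middle of the maximum pointer's thumb knob: an upright aluminium cylinder 12 mm across, 26 mm tall, at scale x -46, y +100 mm, carried on a thin wire arm from the collar on the guide rod. The space on all sides of it is free for 30 mm. It moves straight up and down only.
- tall_can: The closed steel sample can to weigh, 57 mm across, 52 mm tall, 145 mm with its knob, filled: 0.22 to 0.65 kg. A rigid 6 mm wire bail stands over the lid in the can's y-z plane, legs 31 mm either side, rising to a peak in the middle; its window, 42 mm high, opens along the can's x, along which the hook goes in. On the peak a stem carries a round black knob. Origin: centre of the underside, z up.
- bail_peak (a point): Underside of the bail wire at its peak, 97 mm above the can's underside: the point that sits on hook_seat.
- can_knob (a point): Middle of the can's round black knob (18 mm across, 26 mm tall), 132 mm above the can's underside and 35 mm above bail_peak. The knob's lower end is 22 mm above bail_peak, so fingers that pass either side of it in the can's y direction stay clear of the hook.
- flat_can: A wider, lower sample can of the same kind (75 mm across, 30 mm tall, knob and all 123 mm high); to be left where it stands. Origin at the centre of the underside.
- beaker_100: Glass beaker 73 mm across, 90 mm tall; to be left alone. Origin at the centre of the underside.
- timer: Small white bench timer 72x68x19 mm; to be left alone. Origin at the centre of the underside.

How it is judged:
On the way:
1. the maximum pointer is slid up to the main pointer of the unladen scale (value of joint max_pointer below 0.006 m and value of joint scale_hook below 0.004 m), for 0.2 s.
At the end, for the whole second after the job is handed in: The tall can hangs free and still (under 30 mm/s, within 0.15 rad of upright) with the peak of its bail in the bend of the hook (within 8 mm), the spring carries it, and the maximum pointer stands at most 4 mm below the main pointer (distance between bail_peak and hook_seat below 0.008 m and value of joint scale_hook above 0.01 m and z of max_mark in the frame of main_pointer above -0.004 m and angle between tall_can's own z axis and vertical below 0.15 rad and linear speed of tall_can below 0.03 m/s and velocity of joint scale_hook between -0.01 and 0.01 m/s); the robot touches nothing.
It fails at once if the robot touches the scale while it carries load (value of joint scale_hook above 0.006 m and contact force between any of the fingers, the arm and scale above 0.5 N).
It fails at once if the tall can is tipped (angle between tall_can's own z axis and vertical above 0.6 rad).
It fails at once if the flat can is moved (distance of flat_can from where it was at the start of the episode above 0.02 m).
It fails at once if the beaker is moved (distance of beaker_100 from where it was at the start of the episode above 0.02 m).
It fails at once if the timer is moved (distance of timer from where it was at the start of the episode above 0.02 m).
It also fails if it takes over 70 s, if anything falls off the work surface, if the arm or the gripper's body presses on something with over 40 N, if the wrist force passes 120 N, or if a joint passes its speed limit or range.

### The arm

A 6-joint arm with a two-finger parallel gripper is mounted at the origin on a cart in front of the work surface, level with it; the furniture and walls round the work are solid. World frame = base frame: x ahead of the robot, y to its left, z up, the work surface at z = 0. Lengths are in m, angles in rad, forces in N, time in s.
With the tool pointing down it reaches from about 0.225 to 0.875 m from the base axis. Payload 3.4 kg.
Tool frame: the origin (TCP) lies at the very end of the fingers, on their centre line; the grasp point (between the pads) lies behind it (manip.grasp_offset is the z of the grasp point in the tool frame, in m); z points along the fingers, y is the line along which they close (so a half turn about z gives the same grasp; the last joint's range is limited). The gripper opens to 85 mm and grips with 20 to 120 N. Pads are 22 mm wide; open, the fingers measure 114 mm over their backs; the gripper's body (76 mm by 85 mm) begins 54 mm behind the grasp point. The pads swing forward as they close: fully open they stand 13 mm farther back than shut.
Start: joints at [1.162, 0.276, 1.505, -0, 1.361, -0.121], TCP at [0.163, 0.551, 0.231] pointing down, gripper open.
Joint ranges: [-2.89, 2.89], [-0.75, 2.08], [0.22, 2.7], [-1.18, 4.32], [0.11, 2.71], [-2.7, 2.7]. Speed limits (rad/s): [2.57, 2.57, 3.14, 3.14, 3.14, 3.14].

### API

Orientations are given as a unit quaternion [w, x, y, z].
In Python, from rig import manip gives the robot as it stands.
- The arm moves only by the shell command python3 -m pendant 'ROWS' [FORCE]. ROWS is JSON, a list of rows, each an object of numbers: "dx", "dy", "dz": the shift along the tool's x, y, z in m; "rx", "ry", "rz": the turn, a rotation vector about the tool's x, y, z in degrees; "hand": the finger opening in m, from 0 to 0.0854. In form: [{"dx": .., "dy": .., "dz": .., "rx": .., "ry": .., "rz": .., "hand": ..}, ...]. A call has 1 to 12 rows; each row shifts and turns the commanded pose from where the row before left it, along the tool's axes as they then stand; what a row does not reach is not made up. A row lasts 1/12 s, in which the tool goes at most 41.7 mm and 7.16 degrees, less where a joint would pass 70% of its speed; a pose out of reach is approached as far as the arm can. A call is refused whole if a number of a shift passes 0.0417 or a number of a turn 7.16, either way. A call with a gripper value outside its range is refused whole. The fingers move at their own pace and stop on an object; FORCE is the grip in N (left out, the last holds). Time passes only in rows, so rows that do not move let the fingers close. It gives the time, the measured TCP pose, the force, the opening and the grip force at its end, in the units of the state.
- manip.get_state(): the state, without advancing time (a new reading comes with each control period).
- manip.get_image(name): name is "scene" or "side" or "wrist"; returns a dict with "frame" (400x640x3 uint8, red, green, blue), "fx", "fy", "cx", "cy" (pixels), "distortion" ([k1, k2, p1, p2, k3] as OpenCV has them; the pictures are not rectified), "position" and "attitude" of the camera in the world; the wrist camera has in their place "mount" (4x4, takes a point from camera to tool coordinates, whose origin is the TCP and whose axes are the flange's). Camera axes: x right, y up, looking along -z (the intrinsics and any distortion apply to the point x, -y, -z); pixel columns grow to the right and rows downward; lengths in m; the calibration is good to about 2 mm. A picture is of the moment at which its call begins: read the wrist's pose just before it. There is no depth.
- manip.sign_off(): hands the job in; it is judged then, once.
The state is a dict: "clock": time; "qpos": joint angles; "qd": joint speeds; "effort": joint torques, N m; "position": TCP position; "ee_rot": TCP orientation; "contact_force": force on the tool from outside, world axes, zero at the start; "moment": the same for the moment, N m; "width": finger opening in m; "gripper_force": force on a finger pad.
Only numpy, scipy, OpenCV 4.12 (cv2) and the standard library are available. Lean on these libraries where they do the work, as an engineer would, in place of code of your own. Each camera call takes 0.05 s, during which the arm holds its last target. There are 200 camera calls.

## Working session

There is one attempt and no reset: what is moved stays moved. The work goes in short steps, Python scripts to look and compute and a shell command to move; the robot and the scene stay as the last step left them, time stands still between calls to the robot, and variables do not carry over. Pictures are saved under pics/ and viewed, at most 10 in all, crops included, and the job is handed in when it is done.

```bash
ls; mkdir -p pics; cat > h.py <<'E'
import numpy as np, cv2
from rig import manip
from scipy.spatial.transform import Rotation as R
def rot(q): return R.from_quat([q[1],q[2],q[3],q[0]]).as_matrix()
def grab(name,save=None):
    s=manip.get_state(); im=manip.get_image(name)
    if 'mount' in im:
        T=np.eye(4);T[:3,:3]=rot(s['ee_rot']);T[:3,3]=s['position'];C=T@np.array(im['mount'])
    else:
        C=np.eye(4);C[:3,3]=im['position'];a=np.array(im['attitude'])
        C[:3,:3]=a if a.shape==(3,3) else rot(a)
    im['C']=C;im['K']=np.array([[im['fx'],0,im['cx']],[0,im['fy'],im['cy']],[0,0,1.]])
    if save: cv2.imwrite('pics/'+save,im['frame'][:,:,::-1])
    return im
def ray(im,u,v):
    p=cv2.undistortPoints(np.array([[[u,v]]],float),im['K'],np.array(im['distortion'],float))[0,0]
    d=im['C'][:3,:3]@np.array([p[0],-p[1],-1]); return im['C'][:3,3],d/np.linalg.norm(d)
def onz(im,u,v,z):
    o,d=ray(im,u,v); return o+d*(z-o[2])/d[2]
def tri(rs):
    A=np.zeros((3,3));b=np.zeros(3)
    for o,d in rs:
        P=np.eye(3)-np.outer(d,d);A+=P;b+=P@o
    x=np.linalg.solve(A,b); return x,[np.linalg.norm((np.eye(3)-np.outer(d,d))@(x-o))*1000 for o,d in rs]
def proj(im,X):
    c=im['C'][:3,:3].T@(np.array(X,float)-im['C'][:3,3]); c=c*[1,-1,-1]
    return cv2.projectPoints(c.reshape(1,1,3),np.zeros(3),np.zeros(3),im['K'],np.array(im['distortion'],float))[0].ravel()
E
python3 - <<'E'
from h import *
for n in('scene','side','wrist'):
    i=grab(n,n+'0.png'); print(n,i['C'].round(3).tolist(),i['fx'],i['distortion'])
s=manip.get_state();print(s,manip.grasp_offset)
a=cv2.imread('pics/scene0.png')
E
```

```text
pics
scene [[-0.599, 0.331, -0.729, -0.828], [-0.801, -0.256, 0.541, 0.901], [-0.008, 0.908, 0.419, 0.912], [0.0, 0.0, 0.0, 1.0]] 506.86085189155943 [-0.08360536  0.          0.          0.          0.        ]
side [[-0.989, 0.045, -0.141, 0.272], [-0.148, -0.349, 0.925, 1.371], [-0.008, 0.936, 0.352, 0.706], [0.0, 0.0, 0.0, 1.0]] 485.19378117971064 [-0.03314196  0.          0.          0.          0.        ]
wrist [[0.284, -0.908, -0.309, 0.084], [0.959, 0.268, 0.094, 0.575], [-0.002, -0.323, 0.946, 0.373], [0.0, 0.0, 0.0, 1.0]] 335.10293804728394 [-0.0437687  0.         0.         0.         0.       ]
{'clock': 0.15, 'qpos': array([ 1.16199579e+00,  2.76462937e-01,  1.50582420e+00,  6.80683713e-06,
        1.36067438e+00, -1.21001804e-01]), 'qd': array([ 0.00051554, -0.00199822, -0.00499563,  0.00056823, -0.00082176,
        0.00026555]), 'effort': array([ 8.68016468e-04, -4.17145801e+01, -2.46030432e+01, -2.33065148e-04,
        7.60387571e-03,  1.72214072e-06]), 'position': array([0.16306314, 0.55100361, 0.2306381 ]), 'ee_rot': array([-1.82406143e-04,  1.43403928e-01,  9.89664006e-01, -6.59687877e-04]), 'contact_force': array([ 0.12437174, -0.59023196,  1.32572645]), 'moment': array([0.03846782, 0.00494834, 0.00423818]), 'gripper_force': 0.0, 'width': 0.08557931968434568} -0.0187
```

View pics/scene0.png

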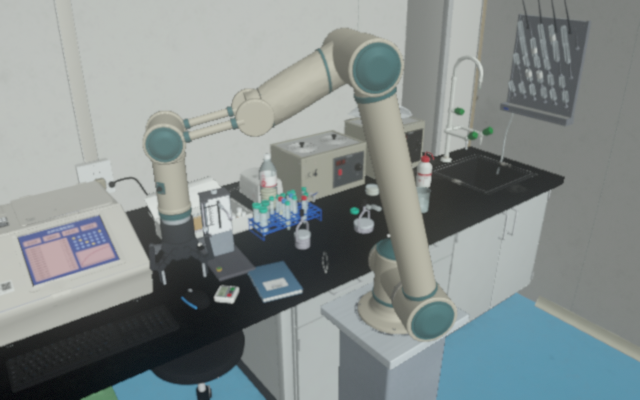

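View pics/side0.png

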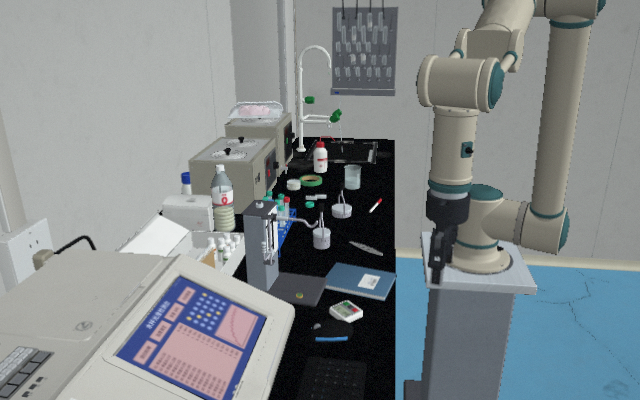

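The side view shows the scale housing at about (262,245), the tall can at (321,238), the flat can at (342,210), the beaker at (352,176) and the timer at (346,310). In the scene view the tall can is at (302,240) and the scale at (215,225). Next I'll zoom both views.

```bash
python3 - <<'E'
from h import *
a=cv2.imread('pics/scene0.png')[175:305,190:320];b=cv2.imread('pics/side0.png')[185:315,235:365]
o=np.hstack([cv2.resize(x,None,fx=3.05,fy=3.05,interpolation=cv2.INTER_CUBIC) for x in(a,b)])
o=cv2.convertScaleAbs(o,alpha=1.3,beta=15)
cv2.imwrite('pics/z0.png',o);print(o.shape)
sc=grab('scene');sd=grab('side')
for n,p,q in(('tall',(302,222),(321,214)),('flat',(366,208),(342,190)),('scaletop',(214,195),(263,203))):
    x,e=tri([ray(sc,*p),ray(sd,*q)]);print(n,x.round(3),e)
E
```

```text
(396, 792, 3)
tall [ 0.467 -0.007  0.101] [np.float64(5.433555474339602), np.float64(5.4335554743395935)]
flat [ 0.428 -0.274  0.088] [np.float64(2.049620424739361), np.float64(2.0496204247392575)]
scaletop [0.577 0.265 0.241] [np.float64(5.63744871985061), np.float64(5.6374487198507754)]
```

View pics/z0.png

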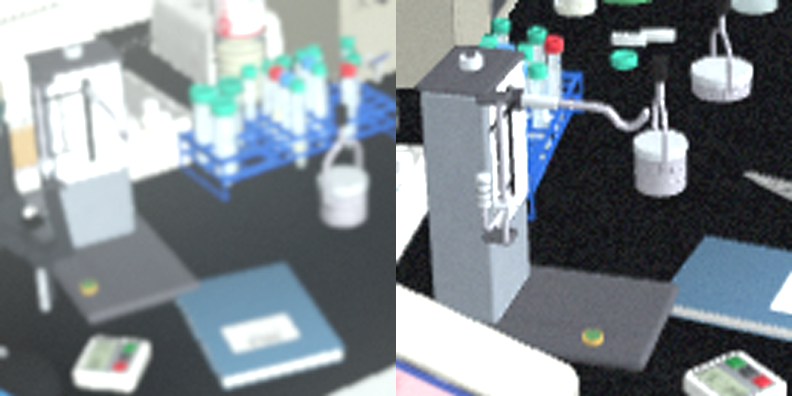

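The zoom shows the base plate's front corners (side ~(327,279) and (315,305); scene ~(222,279) and (255,269)). The hook bend is at side ~(314,226). The max-pointer thumb knob looks like the white cylinder at side ~(264,246), and the can's bail is at side (321,222).

```bash
python3 - <<'E'
from h import *
sc=grab('scene');sd=grab('side')
A=[onz(sc,221.8,279,.018),onz(sd,315,305.3,.018)];B=[onz(sc,254.9,269.1,.018),onz(sd,327.5,279.4,.018)]
print('near corner',A,'far',B)
# housing top corners from side, z=.238
f=lambda x,y:(235+(x-396)/3.05,185+y/3.05)
for n,p in(('TL',(422,88)),('TR',(528,50)),('front',(492,95)),('screw',(470,60))):print(n,onz(sd,*f(*p),.238).round(4))
g=lambda x,y:(190+x/3.05,175+y/3.05)
for n,p in(('a',(28,52)),('b',(117,38)),('screw',(72,52))):print(n,onz(sc,*g(*p),.238).round(4))
# can
print('can knob', onz(sd,*f(660,70),.132),onz(sc,*g(346,130),.132))
print('can base', onz(sd,*f(660,190),0),onz(sc,*g(344,222),0))
a=np.mean(A,0);b=np.mean(B,0);print(np.linalg.norm(a-b))
yv=(a-b)/np.linalg.norm(a-b)
for yy in(yv,):
    xv=np.array([yy[1],-yy[0],0]);print('x axis',xv,np.degrees(np.arctan2(xv[1],xv[0])));o=(a+b)/2+xv*.165;print('origin',o)
    print('seat',o-xv*.135,'knob',o-xv*.046+yy*.1)
    k=o-xv*.046+yy*.1
    for z in(.1,.12,.14,.16,.18,.2):print(z,proj(sd,[k[0],k[1],z]),proj(sc,[k[0],k[1],z]))
E
```

```text
near corner [array([0.42529038, 0.33640361, 0.018     ]), array([0.43256299, 0.35745387, 0.018     ])] far [array([0.4118037 , 0.22292748, 0.018     ]), array([0.41748626, 0.2307348 , 0.018     ])]
TL [0.6138 0.3178 0.238 ]
TR [0.5474 0.2262 0.238 ]
front [0.5545 0.3241 0.238 ]
screw [0.5908 0.2547 0.238 ]
a [0.6236 0.2961 0.238 ]
b [0.5979 0.2011 0.238 ]
screw [0.594  0.2581 0.238 ]
can knob [0.46511013 0.00317894 0.132     ] [0.43259695 0.01103763 0.132     ]
can base [0.46468064 0.01002016 0.        ] [0.45402576 0.00121268 0.        ]
0.12094379127997752
x axis [ 0.99300343 -0.11808548  0.        ] -6.7816228934669125
origin [0.5856314  0.26739584 0.018     ]
seat [0.45157594 0.28333738 0.018     ] knob [0.55176179 0.37212811 0.018     ]
0.1 [265.30471468 276.15397195] [191.62868042 243.95766264]
0.12 [264.92505849 268.92728303] [190.93785626 238.55579733]
0.14 [264.54147076 261.60969058] [190.24220248 233.09616829]
0.16 [264.15390935 254.19981169] [189.54172221 227.57817861]
0.18 [263.76233224 246.69624485] [188.83642123 222.00123245]
0.2 [263.36669761 239.09757015] [188.12630805 216.36473554]
```

```bash
python3 -m pendant '[{"dz":-0.011,"rz":6.7},{"dz":-0.011,"rz":6.7},{"dz":-0.011,"rz":6.7},{"dz":-0.011,"rz":6.7},{"dz":-0.011,"rz":6.7},{"dz":-0.011,"rz":6.7},{"dz":-0.011,"rz":6.7},{"dz":-0.011,"rz":6.7},{"dz":-0.011,"rz":6.7},{"dz":-0.011,"rz":6.7},{"dz":-0.011,"rz":6.7},{"dz":-0.011,"rz":6.7}]'
python3 -m pendant '[{"dx":-0.011,"dy":0.034},{"dx":-0.011,"dy":0.034},{"dx":-0.011,"dy":0.034},{"dx":-0.011,"dy":0.034},{"dx":-0.011,"dy":0.034},{"dx":-0.011,"dy":0.034},{"dx":-0.011,"dy":0.034},{"dx":-0.011,"dy":0.034},{"dx":-0.011,"dy":0.034},{"dx":-0.011,"dy":0.034},{"dx":-0.011,"dy":0.034},{"dx":-0.011,"dy":0.034,"hand":0.045}]' 20
python3 -m pendant '[{"hand":0.045},{},{}]'
python3 - <<'E'
from h import *
w=grab('wrist','w1.png');grab('side','s1.png');print(manip.get_state()['position'],manip.get_state()['width'],w['C'].round(3).tolist())
E
```

```text
[0.16322096 0.55133498 0.23124304] 0.08538729223006876 [[0.284, -0.907, -0.31, 0.084], [0.959, 0.269, 0.093, 0.576], [-0.001, -0.323, 0.946, 0.374], [0.0, 0.0, 0.0, 1.0]]invalid input
invalid input
invalid input
```

View pics/w1.png

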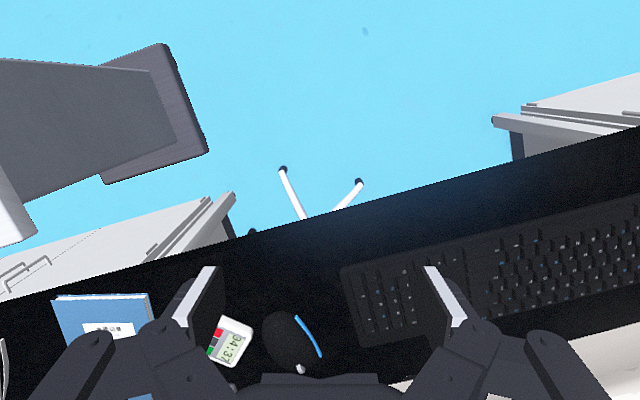

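The wrist view shows the open fingertips at about (210,268) and (430,268), with the timer at (230,340) below. The moves were rejected as "invalid input", so I'll try full rows.

```bash
python3 -m pendant '[{"dx":0,"dy":0,"dz":-0.011,"rx":0,"ry":0,"rz":6.7,"hand":0.085}]'
```

```text
clock: 0.53
position: [0.1627, 0.5501, 0.2404]
ee_rot: [-0.0, 0.202, 0.979, -0.002]
contact_force: [-0.3, 0.1, -0.3]
width: 0.0851
gripper_force: 0.0
```

```bash
python3 -m pendant '[{"dz":-0.011,"rz":6.7,"hand":0.085}]' || true; python3 -m pendant '[{"dx":0,"dy":0,"dz":-0.011,"rx":0,"ry":0,"rz":6.7,"hand":0.085},{"dx":0,"dy":0,"dz":-0.011,"rx":0,"ry":0,"rz":6.7,"hand":0.085},{"dx":0,"dy":0,"dz":-0.011,"rx":0,"ry":0,"rz":6.7,"hand":0.085},{"dx":0,"dy":0,"dz":-0.011,"rx":0,"ry":0,"rz":6.7,"hand":0.085},{"dx":0,"dy":0,"dz":-0.011,"rx":0,"ry":0,"rz":6.7,"hand":0.085},{"dx":0,"dy":0,"dz":-0.011,"rx":0,"ry":0,"rz":6.7,"hand":0.085},{"dx":0,"dy":0,"dz":-0.011,"rx":0,"ry":0,"rz":6.7,"hand":0.085},{"dx":0,"dy":0,"dz":-0.011,"rx":0,"ry":0,"rz":6.7,"hand":0.085},{"dx":0,"dy":0,"dz":-0.011,"rx":0,"ry":0,"rz":6.7,"hand":0.085},{"dx":0,"dy":0,"dz":-0.011,"rx":0,"ry":0,"rz":6.7,"hand":0.085}]'
```

```text
clock: 1.37
position: [0.1632, 0.5513, 0.3529]
ee_rot: [-0.0, 0.71, 0.704, 0.0]
contact_force: [-0.8, 0.7, -0.1]
width: 0.0849
gripper_force: 0.0invalid input
```

```bash
python3 -m pendant '[{"dx":0,"dy":0,"dz":0,"rx":0,"ry":0,"rz":6.5,"hand":0.085},{"dx":-0.011,"dy":0.034,"dz":0,"rx":0,"ry":0,"rz":0,"hand":0.045},{"dx":-0.011,"dy":0.034,"dz":0,"rx":0,"ry":0,"rz":0,"hand":0.045},{"dx":-0.011,"dy":0.034,"dz":0,"rx":0,"ry":0,"rz":0,"hand":0.045},{"dx":-0.011,"dy":0.034,"dz":0,"rx":0,"ry":0,"rz":0,"hand":0.045},{"dx":-0.011,"dy":0.034,"dz":0,"rx":0,"ry":0,"rz":0,"hand":0.045},{"dx":-0.011,"dy":0.034,"dz":0,"rx":0,"ry":0,"rz":0,"hand":0.045},{"dx":-0.011,"dy":0.034,"dz":0,"rx":0,"ry":0,"rz":0,"hand":0.045},{"dx":-0.011,"dy":0.034,"dz":0,"rx":0,"ry":0,"rz":0,"hand":0.045},{"dx":-0.011,"dy":0.034,"dz":0,"rx":0,"ry":0,"rz":0,"hand":0.045},{"dx":-0.011,"dy":0.034,"dz":0,"rx":0,"ry":0,"rz":0,"hand":0.045},{"dx":-0.011,"dy":0.034,"dz":0,"rx":0,"ry":0,"rz":0,"hand":0.045}]' 20
python3 -m pendant '[{"dx":-0.011,"dy":0.034,"dz":0,"rx":0,"ry":0,"rz":0,"hand":0.045},{"dx":0,"dy":0,"dz":0,"rx":0,"ry":0,"rz":0,"hand":0.045}]'
python3 - <<'E'
from h import *
w=grab('wrist','w2.png');grab('side','s1.png');grab('scene','c1.png');print(manip.get_state()['position'],manip.get_state()['width'],w['C'].round(3).tolist())
for z in (.16,.18,.2): print(proj(w,[.552,.372,z]))
E
```

```text
clock: 2.37
position: [0.522, 0.3866, 0.3524]
ee_rot: [-0.0, 0.747, 0.665, 0.0]
contact_force: [0.3, 0.8, 0.2]
width: 0.045
gripper_force: 0.0
clock: 2.53
position: [0.5593, 0.369, 0.3504]
ee_rot: [0.002, 0.749, 0.662, -0.0]
contact_force: [-0.3, -0.5, -0.4]
width: 0.045
gripper_force: 0.0
[0.55296771 0.37262569 0.35183685] 0.04524204901785236 [[0.992, 0.118, 0.036, 0.57], [-0.123, 0.938, 0.323, 0.452], [0.004, -0.325, 0.946, 0.493], [0.0, 0.0, 0.0, 1.0]]
[310.11666063 170.99901   ]
[309.67559531 175.98272638]
[309.17972218 181.58882106]
```

View pics/w2.png

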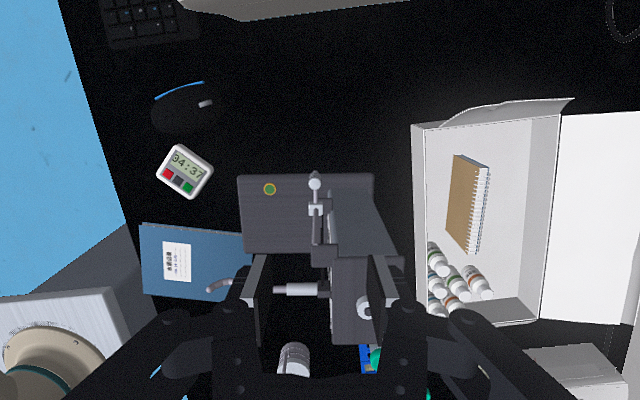

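The wrist view shows the knob's top at about (315,184) with its wire arm running toward (316,210), the base plate corners at (238,176) and (374,174), the hook at (210–320,288) and the tall can at (293,358). Now I'll compute the scale pose and locate the knob precisely.

```bash
python3 - <<'E'
from h import *
w=grab('wrist')
a=onz(w,238,176,.018);b=onz(w,374,174,.018);c=onz(w,245,254,.018)
print(a,b,c,np.linalg.norm(a-b),np.linalg.norm(a-c))
x=(b-a)/np.linalg.norm(b-a);print('yaw',np.degrees(np.arctan2(x[1],x[0])))
y=np.array([-x[1],x[0],0]);o=a+.165*x-.065*y;o[2]=0;print('origin',o,'knob',o-.046*x+.1*y,'seat',o-.135*x)
k=o-.046*x+.1*y
for z in(.12,.14,.16,.18,.2,.22):print(z,proj(w,[*k[:2],z]))
# knob blob in wrist
g=cv2.cvtColor(w['frame'],cv2.COLOR_RGB2GRAY)
m=(g>140).astype(np.uint8)
n,l,s,ce=cv2.connectedComponentsWithStats(m[165:260,295:335]);print([(s[i],ce[i]+[295,165]) for i in range(1,n) if s[i,4]>15])
big=cv2.resize(w['frame'][160:310,190:350],None,fx=3.6,fy=3.6,interpolation=cv2.INTER_CUBIC)
sd=grab('side');b2=cv2.resize(sd['frame'][195:285,245:300],None,fx=6,fy=6,interpolation=cv2.INTER_CUBIC)
b2=b2[:540,:220];print(big.shape,b2.shape)
cv2.imwrite('pics/z2.png',np.hstack([big,b2])[:,:,::-1])
E
```

```text
[0.43052154 0.34713041 0.018     ] [0.62906684 0.32663086 0.018     ] [0.41653679 0.21985834 0.018     ] 0.1996007735836208 0.12803809238726482
yaw -5.89482790283139
origin [0.58797336 0.26552817 0.        ] knob [0.55248687 0.36972371 0.        ] seat [0.45368722 0.27939304 0.        ]
0.12 [318.43433627 167.13360305]
0.14 [318.39167508 171.30107862]
0.16 [318.34433093 175.92766526]
0.18 [318.29149077 181.09337592]
0.2 [318.23214258 186.89788626]
0.22 [318.1650108 193.4669411]
[(array([ 21,  16,  13,  25, 142], dtype=int32), array([321.85211268, 189.02816901])), (array([ 20,  41,  14,  12, 122], dtype=int32), array([321.13934426, 211.39344262])), (array([38, 52,  2, 17, 29], dtype=int32), array([333.5862069 , 224.65517241]))]
(540, 576, 3) (540, 220, 3)
```

View pics/z2.png

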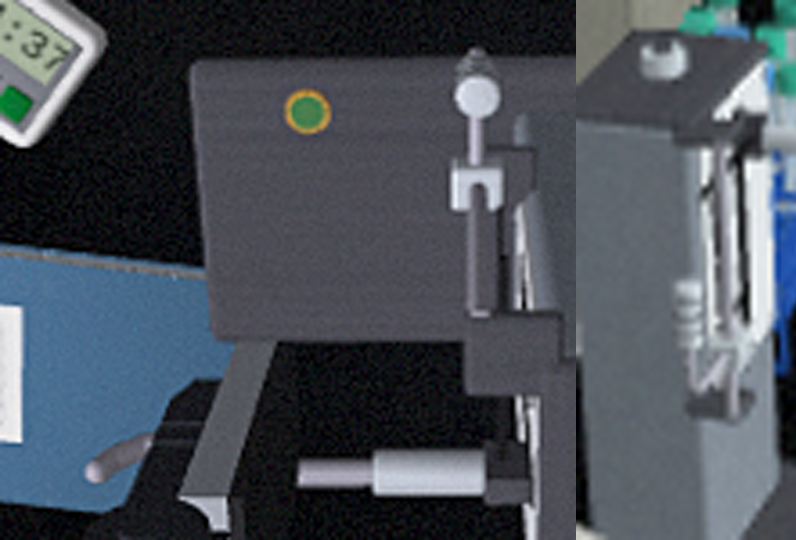

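The zoom shows the knob's top disc at wrist (322.5,187), in front of the collar. In the side view the knob spans (263.7, 242–253). The base corners are at wrist (243.3,177.2) and (249.2,253.9).

```bash
python3 - <<'E'
from h import *
w=grab('wrist');sd=grab('side');st=manip.get_state();print(st['position'],st['ee_rot'])
a=onz(w,243.3,177.2,.018);c=onz(w,249.2,253.9,.018)
y=(a-c)/np.linalg.norm(a-c);x=np.array([y[1],-y[0],0]);print(a,c,np.linalg.norm(a-c),'yaw',np.degrees(np.arctan2(x[1],x[0])))
o=(a+c)/2+.165*x;o[2]=0;print('origin',o,'knob',o-.046*x+.1*y,'seat',o-.135*x)
t,e=tri([ray(w,322.5,187),ray(sd,263.7,243)]);print('knobtop',t,e)
# refine: plane at assumed z
print(onz(w,322.5,187,t[2]))
# hook tip: wrist
h=(190+95/3.6,160+472/3.6);p=onz(w,*h,.2145);print('hook tip',p,'seat via tip',p+.016*x); q=p-o;print('tip in scale',q@x,q@y)
q=t-o;print('knob in scale',q@x,q@y)
R_=rot(st['ee_rot']);print('to knobtop in tool',R_.T@(t-st['position']),'tool yaw',np.degrees(np.arctan2(R_[1,0],R_[0,0])))
E
```

```text
[0.55177444 0.37356824 0.35293775] [-1.34744123e-04  7.46579813e-01  6.65295775e-01  3.10693006e-04]
[0.43718522 0.34490576 0.018     ] [0.42272519 0.219594   0.018     ] 0.1261432902580542 yaw -6.582385837178396
origin [0.59386754 0.26333564 0.        ] knob [0.55963394 0.36794951 0.        ] seat [0.45975745 0.27881093 0.        ]
knobtop [0.55430401 0.36531121 0.18599447] [np.float64(0.9250080372044305), np.float64(0.9250080372045368)]
[0.55517534 0.36564128 0.18599447]
hook tip [0.44031952 0.28032567 0.2145    ] seat via tip [0.45621405 0.27849156 0.2145    ]
tip in scale -0.15448343595022573 -0.0007234481173725271
knob in scale -0.05099236121360666 0.09676811360391063
to knobtop in tool [-0.00801955  0.00342503  0.16693888] tool yaw 83.41005072557363
```

```bash
python3 - <<'E'
from h import *
w=grab('wrist');sd=grab('side')
y=np.array([.1146,.9934,0]);x=np.array([.9934,-.1146,0]);o=np.array([.592,.2645,0])
for n,(u,v) in {'rod top':(480,315),'bracket corner':(468,392),'collar':(478,185)}.items():
  for z in(.15,.17,.2,.22,.24):
    q=onz(w,190+u/3.6,160+v/3.6,z)-o;print(n,z,(q@x).round(4),(q@y).round(4))
for yy in(.05,.06,.07):
  for z in(.22,.235,.25):
    p=proj(sd,o-.046*x+yy*y+[0,0,z]);print(yy,z,((p-[245,195])*6+[576,0]).round(0))
E
```

```text
rod top 0.15 -0.0467 0.0137
rod top 0.17 -0.047 0.0237
rod top 0.2 -0.0474 0.0388
rod top 0.22 -0.0477 0.0488
rod top 0.24 -0.048 0.0589
bracket corner 0.15 -0.0505 -0.0142
bracket corner 0.17 -0.0506 -0.0025
bracket corner 0.2 -0.0507 0.0149
bracket corner 0.22 -0.0508 0.0266
bracket corner 0.24 -0.0508 0.0383
collar 0.15 -0.0474 0.0578
collar 0.17 -0.0477 0.0653
collar 0.2 -0.0481 0.0765
collar 0.22 -0.0483 0.084
collar 0.24 -0.0486 0.0915
0.05 0.22 [715. 163.]
0.05 0.235 [714. 129.]
0.05 0.25 [712.  95.]
0.06 0.22 [707. 173.]
0.06 0.235 [705. 139.]
0.06 0.25 [704. 105.]
0.07 0.22 [698. 183.]
0.07 0.235 [696. 149.]
0.07 0.25 [695. 114.]
```

```bash
python3 -m pendant '[{"dx":-0.005,"dy":0.0035,"dz":0.025,"rx":0,"ry":0,"rz":0,"hand":0.045},{"dx":0,"dy":0,"dz":0.025,"rx":0,"ry":0,"rz":0,"hand":0.045},{"dx":0,"dy":0,"dz":0.025,"rx":0,"ry":0,"rz":0,"hand":0.045},{"dx":0,"dy":0,"dz":0.025,"rx":0,"ry":0,"rz":0,"hand":0.045},{"dx":0,"dy":0,"dz":0.025,"rx":0,"ry":-5,"rz":0,"hand":0.045},{"dx":0,"dy":0,"dz":0.025,"rx":0,"ry":-5,"rz":0,"hand":0.045},{"dx":0,"dy":0,"dz":0,"rx":0,"ry":0,"rz":0,"hand":0.045},{"dx":0,"dy":0,"dz":0,"rx":0,"ry":0,"rz":0,"hand":0.045},{"dx":0,"dy":0,"dz":0,"rx":0,"ry":0,"rz":0,"hand":0.045}]'
python3 - <<'E'
from h import *
w=grab('wrist','w3.png');sd=grab('side','s3.png');st=manip.get_state();R_=rot(st['ee_rot'])
t=np.array([.5545,.3655,.186]);print(st['position'],'knobtop in tool',R_.T@(t-st['position']),proj(w,t))
a=cv2.resize(w['frame'][150:350,200:440],None,fx=2,fy=2);b=cv2.resize(sd['frame'][190:290,220:300],None,fx=4,fy=4)
cv2.imwrite('pics/z3.png',np.hstack([a,b])[:,:,::-1])
E
```

```text
clock: 3.73
position: [0.556, 0.3657, 0.2039]
ee_rot: [0.058, 0.744, 0.662, -0.064]
contact_force: [0.7, 0.2, 0.8]
width: 0.0452
gripper_force: 0.0
[0.55656304 0.36522075 0.20521144] knobtop in tool [ 0.00330421 -0.00215047  0.01891749] [315.00025243 247.72389596]
```

View pics/z3.png

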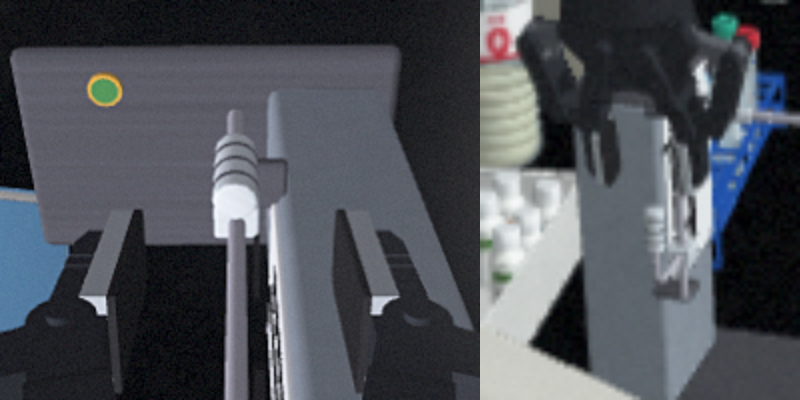

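The wrist crop shows the knob centred between the fingertips, its top at wrist (318,250), and the side crop agrees. Next I advance and grip gently.

```bash
python3 -m pendant '[{"dx":0.0015,"dy":-0.001,"dz":0.0115,"rx":0,"ry":0,"rz":0,"hand":0.045},{"dx":0.0015,"dy":0,"dz":0.0115,"rx":0,"ry":0,"rz":0,"hand":0.045},{"dx":0.001,"dy":0,"dz":0.0115,"rx":0,"ry":0,"rz":0,"hand":0.045},{"dx":0.001,"dy":0,"dz":0.0115,"rx":0,"ry":0,"rz":0,"hand":0.045},{"dx":0,"dy":0,"dz":0,"rx":0,"ry":0,"rz":0,"hand":0.045}]' 20
python3 -m pendant '[{"dx":0,"dy":0,"dz":0,"rx":0,"ry":0,"rz":0,"hand":0.0},{"dx":0,"dy":0,"dz":0,"rx":0,"ry":0,"rz":0,"hand":0.0},{"dx":0,"dy":0,"dz":0,"rx":0,"ry":0,"rz":0,"hand":0.0},{"dx":0,"dy":0,"dz":0,"rx":0,"ry":0,"rz":0,"hand":0.0},{"dx":0,"dy":0,"dz":0,"rx":0,"ry":0,"rz":0,"hand":0.0},{"dx":0,"dy":0,"dz":0,"rx":0,"ry":0,"rz":0,"hand":0.0}]'
```

```text
clock: 4.25
position: [0.553, 0.3609, 0.1535]
ee_rot: [0.057, 0.744, 0.662, -0.067]
contact_force: [-0.0, 0.4, -1.1]
width: 0.045
gripper_force: 0.0
clock: 4.75
position: [0.5546, 0.3625, 0.1567]
ee_rot: [0.058, 0.744, 0.662, -0.065]
contact_force: [0.3, 0.7, 0.1]
width: 0.0113
gripper_force: 21.1
```

```bash
python3 -m pendant '[{"dx":-0.00087,"dy":0,"dz":-0.00493,"rx":0,"ry":0,"rz":0,"hand":0},{"dx":-0.00087,"dy":0,"dz":-0.00493,"rx":0,"ry":0,"rz":0,"hand":0},{"dx":-0.00087,"dy":0,"dz":-0.00493,"rx":0,"ry":0,"rz":0,"hand":0},{"dx":-0.00087,"dy":0,"dz":-0.00493,"rx":0,"ry":0,"rz":0,"hand":0},{"dx":-0.00087,"dy":0,"dz":-0.00493,"rx":0,"ry":0,"rz":0,"hand":0},{"dx":-0.00087,"dy":0,"dz":-0.00493,"rx":0,"ry":0,"rz":0,"hand":0}]'
python3 -m pendant '[{"dx":-0.0007,"dy":0,"dz":-0.004,"rx":0,"ry":0,"rz":0,"hand":0},{"dx":-0.0007,"dy":0,"dz":-0.004,"rx":0,"ry":0,"rz":0,"hand":0},{"dx":0,"dy":0,"dz":0,"rx":0,"ry":0,"rz":0,"hand":0}]'
python3 - <<'E'
from h import *
sd=grab('side','s4.png');b=cv2.resize(sd['frame'][190:290,220:300],None,fx=5,fy=5,interpolation=cv2.INTER_CUBIC)
cv2.imwrite('pics/z4.png',b[:,:,::-1])
E
```

```text
clock: 5.25
position: [0.5546, 0.3624, 0.187]
ee_rot: [0.058, 0.744, 0.662, -0.065]
contact_force: [1.8, 1.0, -1.5]
width: 0.0114
gripper_force: 21.0
clock: 5.5
position: [0.5545, 0.3625, 0.1956]
ee_rot: [0.058, 0.744, 0.662, -0.064]
contact_force: [1.9, 0.0, 0.9]
width: 0.0112
gripper_force: 21.1
```

View pics/z4.png

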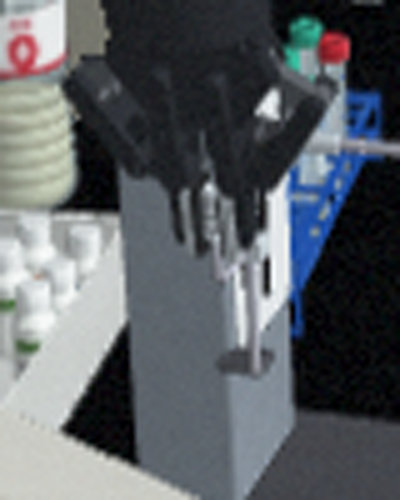

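The knob is held and rising with the fingers at side ~(262,230). I'll keep going until the top stop resists.

```bash
python3 -m pendant '[{"dx":-0.0007,"dy":0,"dz":-0.004,"rx":0,"ry":0,"rz":0,"hand":0},{"dx":-0.0007,"dy":0,"dz":-0.004,"rx":0,"ry":0,"rz":0,"hand":0},{"dx":0,"dy":0,"dz":0,"rx":0,"ry":0,"rz":0,"hand":0}]' | grep -E 'pos|contact'
python3 -m pendant '[{"dx":-0.0007,"dy":0,"dz":-0.004,"rx":0,"ry":0,"rz":0,"hand":0},{"dx":0,"dy":0,"dz":0,"rx":0,"ry":0,"rz":0,"hand":0}]'| grep -E 'pos|contact'
python3 -m pendant '[{"dx":-0.0007,"dy":0,"dz":-0.004,"rx":0,"ry":0,"rz":0,"hand":0},{"dx":0,"dy":0,"dz":0,"rx":0,"ry":0,"rz":0,"hand":0}]'| grep -E 'pos|contact'
```

```text
position: [0.5545, 0.3625, 0.2034]
contact_force: [0.8, 1.9, 0.2]
position: [0.5545, 0.3624, 0.2073]
contact_force: [1.1, 2.1, -0.1]
position: [0.5545, 0.3624, 0.2114]
contact_force: [1.9, 1.8, 0.2]
```

```bash
for i in 1; do python3 -m pendant '[{"dx":-0.0007,"dy":0,"dz":-0.004,"rx":0,"ry":0,"rz":0,"hand":0},{"dx":0,"dy":0,"dz":0,"rx":0,"ry":0,"rz":0,"hand":0}]'| grep -E 'pos|contact'
python3 -m pendant '[{"dx":-0.0005,"dy":0,"dz":-0.003,"rx":0,"ry":0,"rz":0,"hand":0},{"dx":0,"dy":0,"dz":0,"rx":0,"ry":0,"rz":0,"hand":0}]'| grep -E 'pos|contact'; done
python3 - <<'E'
from h import *
sd=grab('side','s5.png');w=grab('wrist','w5.png')
b=cv2.resize(sd['frame'][190:270,230:310],None,fx=5,fy=5,interpolation=cv2.INTER_CUBIC)
a=cv2.resize(w['frame'][180:380,220:420],None,fx=2,fy=2,interpolation=cv2.INTER_CUBIC)
cv2.imwrite('pics/z5.png',np.hstack([b,a])[:,:,::-1])
E
```

```text
position: [0.5545, 0.3624, 0.2155]
contact_force: [0.9, 1.9, 0.6]
position: [0.5545, 0.3625, 0.2183]
contact_force: [1.5, 1.8, 0.3]
```

View pics/z5.png

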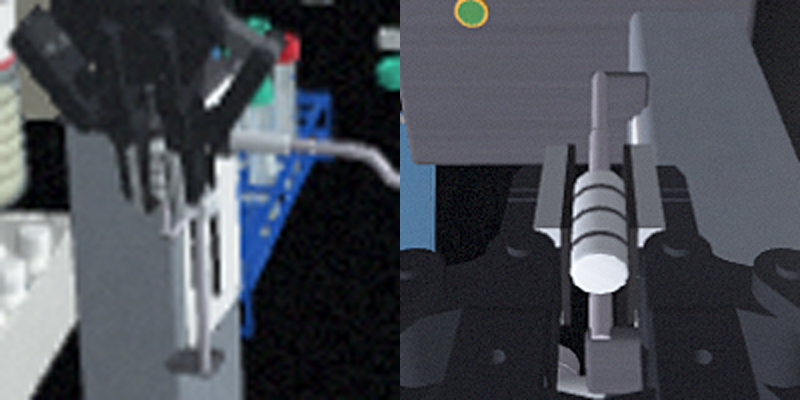

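The knob is still in the fingers at wrist (320,290) and has risen 62 mm. The stop isn't reached yet, so I continue in small steps.

```bash
python3 -m pendant '[{"dx":-0.0005,"dy":0,"dz":-0.003,"rx":0,"ry":0,"rz":0,"hand":0},{"dx":0,"dy":0,"dz":0,"rx":0,"ry":0,"rz":0,"hand":0}]'| grep -E 'pos|contact'
python3 -m pendant '[{"dx":-0.0005,"dy":0,"dz":-0.003,"rx":0,"ry":0,"rz":0,"hand":0},{"dx":0,"dy":0,"dz":0,"rx":0,"ry":0,"rz":0,"hand":0}]'| grep -E 'pos|contact'
python3 -m pendant '[{"dx":-0.0005,"dy":0,"dz":-0.003,"rx":0,"ry":0,"rz":0,"hand":0},{"dx":0,"dy":0,"dz":0,"rx":0,"ry":0,"rz":0,"hand":0}]'| grep -E 'pos|contact'
```

```text
position: [0.5545, 0.3624, 0.2212]
contact_force: [2.1, 1.6, 0.7]
position: [0.5543, 0.3622, 0.2218]
contact_force: [4.0, 2.1, -11.2]
position: [0.5542, 0.3616, 0.2235]
contact_force: [5.2, 0.2, -14.6]
```

```bash
python3 -m pendant '[{"dx":0,"dy":0,"dz":0,"rx":0,"ry":0,"rz":0,"hand":0},{"dx":0,"dy":0,"dz":0,"rx":0,"ry":0,"rz":0,"hand":0},{"dx":0,"dy":0,"dz":0,"rx":0,"ry":0,"rz":0,"hand":0},{"dx":0,"dy":0,"dz":0,"rx":0,"ry":0,"rz":0,"hand":0.045},{"dx":0,"dy":0,"dz":0,"rx":0,"ry":0,"rz":0,"hand":0.045},{"dx":0,"dy":0,"dz":0,"rx":0,"ry":0,"rz":0,"hand":0.045},{"dx":0,"dy":0,"dz":0,"rx":0,"ry":0,"rz":0,"hand":0.045}]'
python3 -m pendant '[{"dx":0,"dy":0,"dz":-0.02,"rx":0,"ry":0,"rz":0,"hand":0.045},{"dx":0,"dy":0,"dz":-0.03,"rx":0,"ry":0,"rz":0,"hand":0.045},{"dx":0,"dy":0,"dz":-0.04,"rx":0,"ry":5,"rz":0,"hand":0.045},{"dx":0,"dy":0,"dz":-0.04,"rx":0,"ry":5,"rz":0,"hand":0.045},{"dx":0,"dy":0,"dz":0,"rx":0,"ry":0,"rz":0,"hand":0.045}]'
python3 - <<'E'
from h import *
sd=grab('side','s6.png');w=grab('wrist','w6.png');st=manip.get_state();R_=rot(st['ee_rot'])
p=np.array([.46,.005,.30]);print('to above can, tool',R_.T@(p-st['position']),st['qpos'])
E
```

```text
clock: 7.65
position: [0.5542, 0.3625, 0.2286]
ee_rot: [0.058, 0.744, 0.662, -0.064]
contact_force: [0.1, 0.3, -0.1]
width: 0.0449
gripper_force: 0.0
clock: 8.07
position: [0.5586, 0.381, 0.3675]
ee_rot: [0.002, 0.748, 0.664, 0.01]
contact_force: [0.1, 0.4, 2.0]
width: 0.045
gripper_force: 0.0
to above can, tool [-0.38478375 -0.05242915  0.05819356] [ 4.96824809e-01  3.96245858e-01  1.01604562e+00 -3.36147787e-04
  1.72195304e+00  6.14627637e-01]
```

```bash
python3 -m pendant '[{"dx":-0.032,"dy":-0.0044,"dz":0,"rx":0,"ry":0,"rz":0,"hand":0.045},{"dx":-0.032,"dy":-0.0044,"dz":0,"rx":0,"ry":0,"rz":0,"hand":0.045},{"dx":-0.032,"dy":-0.0044,"dz":0,"rx":0,"ry":0,"rz":0,"hand":0.045},{"dx":-0.032,"dy":-0.0044,"dz":0,"rx":0,"ry":0,"rz":0,"hand":0.045},{"dx":-0.032,"dy":-0.0044,"dz":0,"rx":0,"ry":0,"rz":0,"hand":0.045},{"dx":-0.032,"dy":-0.0044,"dz":0,"rx":0,"ry":0,"rz":0,"hand":0.045},{"dx":-0.032,"dy":-0.0044,"dz":0,"rx":0,"ry":0,"rz":0,"hand":0.045},{"dx":-0.032,"dy":-0.0044,"dz":0,"rx":0,"ry":0,"rz":0,"hand":0.045},{"dx":-0.032,"dy":-0.0044,"dz":0.014,"rx":0,"ry":0,"rz":0,"hand":0.045},{"dx":-0.032,"dy":-0.0044,"dz":0.014,"rx":0,"ry":0,"rz":0,"hand":0.045},{"dx":-0.032,"dy":-0.0044,"dz":0.014,"rx":0,"ry":0,"rz":0,"hand":0.045},{"dx":-0.032,"dy":-0.0044,"dz":0.014,"rx":0,"ry":0,"rz":0,"hand":0.045}]' | grep -E 'pos|ee'
python3 -m pendant '[{"dx":0,"dy":0,"dz":0,"rx":0,"ry":0,"rz":-7.15,"hand":0.045},{"dx":0,"dy":0,"dz":0,"rx":0,"ry":0,"rz":-7.15,"hand":0.045},{"dx":0,"dy":0,"dz":0,"rx":0,"ry":0,"rz":-7.15,"hand":0.045},{"dx":0,"dy":0,"dz":0,"rx":0,"ry":0,"rz":-7.15,"hand":0.045},{"dx":0,"dy":0,"dz":0,"rx":0,"ry":0,"rz":-7.15,"hand":0.045},{"dx":0,"dy":0,"dz":0,"rx":0,"ry":0,"rz":-7.15,"hand":0.045},{"dx":0,"dy":0,"dz":0,"rx":0,"ry":0,"rz":-7.15,"hand":0.045},{"dx":0,"dy":0,"dz":0,"rx":0,"ry":0,"rz":-7.15,"hand":0.045},{"dx":0,"dy":0,"dz":0,"rx":0,"ry":0,"rz":-7.15,"hand":0.045},{"dx":0,"dy":0,"dz":0,"rx":0,"ry":0,"rz":-7.15,"hand":0.045},{"dx":0,"dy":0,"dz":0,"rx":0,"ry":0,"rz":-7.15,"hand":0.045},{"dx":0,"dy":0,"dz":0,"rx":0,"ry":0,"rz":-7.15,"hand":0.045}]'| grep -E 'pos|ee'
python3 -m pendant '[{"dx":0,"dy":0,"dz":0,"rx":0,"ry":0,"rz":-4.5,"hand":0.045},{"dx":0,"dy":0,"dz":0,"rx":0,"ry":0,"rz":0,"hand":0.045},{"dx":0,"dy":0,"dz":0,"rx":0,"ry":0,"rz":0,"hand":0.045},{"dx":0,"dy":0,"dz":0,"rx":0,"ry":0,"rz":0,"hand":0.045}]'
python3 - <<'E'
from h import *
w=grab('wrist','w7.png');sd=grab('side','s7.png');sc=grab('scene','c7.png')
a=cv2.resize(w['frame'][100:300,200:440],None,fx=2,fy=2,interpolation=cv2.INTER_CUBIC)
b=cv2.resize(sd['frame'][205:255,290:350],None,fx=5.3,fy=5.3,interpolation=cv2.INTER_CUBIC)
c=cv2.resize(sd['frame'][195:245,240:300],None,fx=5.3,fy=5.3,interpolation=cv2.INTER_CUBIC)
b=b[:265];c=c[:265]
o=np.zeros((530,798,3),np.uint8);o[:400,:480]=a;o[:265,480:798]=b;o[265:,480:798]=c
cv2.imwrite('pics/z7.png',o[:,:,::-1])
print(proj(w,[.46,.005,.132]),b.shape)
E
```

```text
position: [0.4577, 0.0052, 0.2977]
ee_rot: [-0.001, 0.747, 0.665, -0.001]
position: [0.4583, 0.0065, 0.2982]
ee_rot: [-0.002, 0.091, 0.996, -0.0]
clock: 10.5
position: [0.459, 0.0063, 0.2988]
ee_rot: [-0.001, 0.056, 0.998, 0.0]
contact_force: [0.5, -0.2, -0.7]
width: 0.0448
gripper_force: 0.0
[317.34871789 179.39348003] (265, 318, 3)
```

View pics/z7.png

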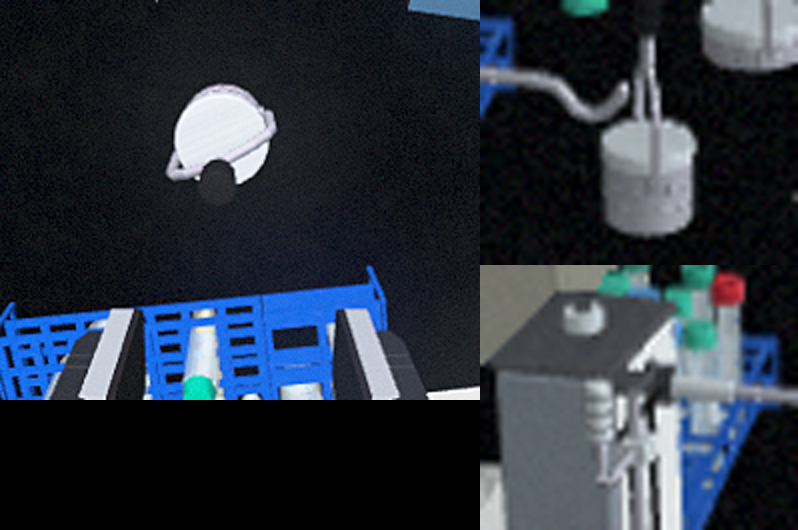

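The max pointer stays up beside the top stop. The can's black knob is at wrist ~(308.5,191), and its bail corners are at ~(285.5,185) and ~(336,161), so the bail is turned relative to the fingers. In the side view the hook is unladen.

```bash
python3 - <<'E'
from h import *
w=grab('wrist');sd=grab('side');st=manip.get_state()
g=w['frame'].max(2)[160:215,290:345]
f=w['frame'].astype(int)
# lid mask
m=(f.min(2)>150).astype(np.uint8)[130:215,270:350]
n,l,s,c=cv2.connectedComponentsWithStats(m);i=1+np.argmax(s[1:,4]);print(s[i],c[i]+[270,130])
# knob mask via local darkness inside the lid hull
k=onz(w,308.5,191,.132);print('knob',k)
t,e=tri([ray(w,308.5,191),ray(sd,290+(650-480)/5.3,205+10/5.3)]);print(t,e)
for z in(.055,.06,.07):
  a=onz(w,285.5,185,z);b=onz(w,336,161,z);d=b-a
  print(z,a,b,np.linalg.norm(d),'bail angle',np.degrees(np.arctan2(d[1],d[0])),'mid',(a+b)/2)
R_=rot(st['ee_rot']);print('tool x',np.degrees(np.arctan2(R_[1,0],R_[0,0])),st['position'],R_.T@(k-st['position']))
print('base ctr side',onz(sd,290+(648-480)/5.3,205+205/5.3,0))
E
```

```text
[  14   12   54   49 1736] [310.66186636 165.43836406]
knob [ 0.47109804 -0.00495819  0.132     ]
[ 0.4675524  -0.00486295  0.13314228] [np.float64(3.0652632073274124), np.float64(3.065263207327589)]
0.055 [ 0.48373099 -0.03675246  0.055     ] [0.46139375 0.02634346 0.055     ] 0.06693315216243115 bail angle 109.49499589585088 mid [ 0.47256237 -0.0052045   0.055     ]
0.06 [ 0.48236019 -0.03606827  0.06      ] [0.46031152 0.02621255 0.06      ] 0.06606848760898794 bail angle 109.49499589585089 mid [ 0.47133586 -0.00492786  0.06      ]
0.07 [ 0.47961861 -0.0346999   0.07      ] [0.45814706 0.02595073 0.07      ] 0.06433915850210147 bail angle 109.49499589585082 mid [ 0.46888283 -0.00437459  0.07      ]
tool x 173.58667405769182 [0.45936809 0.00618751 0.29926742] [-0.01293108 -0.00977149  0.1672648 ]
base ctr side [ 0.46772694 -0.01508149  0.        ]
```

```bash
python3 -m pendant '[{"dx":-0.012,"dy":-0.01,"dz":0.0,"rx":0,"ry":0,"rz":0,"hand":0.045},{"dx":0,"dy":0,"dz":0.03,"rx":0,"ry":0,"rz":-6.5,"hand":0.045},{"dx":0,"dy":0,"dz":0.03,"rx":0,"ry":0,"rz":-6.5,"hand":0.045},{"dx":0,"dy":0,"dz":0.03,"rx":0,"ry":0,"rz":-6.5,"hand":0.045},{"dx":0,"dy":0,"dz":0.03,"rx":0,"ry":0,"rz":-6.5,"hand":0.045},{"dx":0,"dy":0,"dz":0,"rx":0,"ry":0,"rz":0,"hand":0.045},{"dx":0,"dy":0,"dz":0,"rx":0,"ry":0,"rz":0,"hand":0.045},{"dx":0,"dy":0,"dz":0,"rx":0,"ry":0,"rz":0,"hand":0.045}]'
python3 - <<'E'
from h import *
w=grab('wrist','w8.png');st=manip.get_state();R_=rot(st['ee_rot'])
for z in(.119,.145):print(proj(w,[.470,-.005,z]))
for z in (-.0187,0.025):print('axis',proj(w,st['position']+R_[:,2]*z))
cv2.imwrite('pics/z8.png',cv2.resize(w['frame'][130:330,200:440],None,fx=2.5,fy=2.5)[:,:,::-1])
E
```

```text
clock: 11.42
position: [0.4719, -0.0057, 0.1808]
ee_rot: [0.001, -0.169, 0.986, -0.0]
contact_force: [-0.1, -0.8, 0.6]
width: 0.0448
gripper_force: 0.0
[321.00870564 216.48608908]
[321.12663903 232.91796593]
axis [318.42113594 289.71073883]
axis [318.63069174 244.63536673]
```

View pics/z8.png

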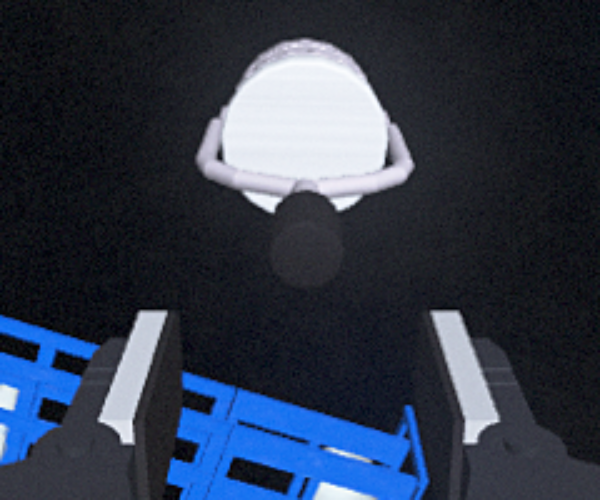

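The wrist crop shows the bail square to the fingers. The knob top is at (323,231), midway between the pads. Descend and grip.

```bash
python3 -m pendant '[{"dx":0,"dy":0,"dz":0.016,"rx":0,"ry":0,"rz":0,"hand":0.045},{"dx":0,"dy":0,"dz":0.016,"rx":0,"ry":0,"rz":0,"hand":0.045},{"dx":0,"dy":0,"dz":0.016,"rx":0,"ry":0,"rz":0,"hand":0.045},{"dx":0,"dy":0,"dz":0.014,"rx":0,"ry":0,"rz":0,"hand":0.045},{"dx":0,"dy":0,"dz":0,"rx":0,"ry":0,"rz":0,"hand":0.045},{"dx":0,"dy":0,"dz":0,"rx":0,"ry":0,"rz":0,"hand":0.045}]' 40
python3 -m pendant '[{"dx":0,"dy":0,"dz":0,"rx":0,"ry":0,"rz":0,"hand":0.0},{"dx":0,"dy":0,"dz":0,"rx":0,"ry":0,"rz":0,"hand":0.0},{"dx":0,"dy":0,"dz":0,"rx":0,"ry":0,"rz":0,"hand":0.0},{"dx":0,"dy":0,"dz":0,"rx":0,"ry":0,"rz":0,"hand":0.0},{"dx":0,"dy":0,"dz":0,"rx":0,"ry":0,"rz":0,"hand":0.0},{"dx":0,"dy":0,"dz":0,"rx":0,"ry":0,"rz":0,"hand":0.0}]' 40
```

```text
clock: 11.97
position: [0.4713, -0.0053, 0.1186]
ee_rot: [0.001, -0.17, 0.985, -0.0]
contact_force: [0.4, 0.5, 0.5]
width: 0.0453
gripper_force: 0.0
clock: 12.47
position: [0.4714, -0.0049, 0.1189]
ee_rot: [0.002, -0.17, 0.985, -0.0]
contact_force: [-0.5, 1.6, 6.2]
width: 0.0165
gripper_force: 39.1
```

```bash
python3 -m pendant '[{"dx":0,"dy":0,"dz":-0.005,"rx":0,"ry":0,"rz":0,"hand":0.0},{"dx":0,"dy":0,"dz":-0.01,"rx":0,"ry":0,"rz":0,"hand":0.0},{"dx":0,"dy":0,"dz":-0.016,"rx":0,"ry":0,"rz":0,"hand":0.0},{"dx":0,"dy":0,"dz":-0.016,"rx":0,"ry":0,"rz":0,"hand":0.0},{"dx":0,"dy":0,"dz":-0.016,"rx":0,"ry":0,"rz":0,"hand":0.0},{"dx":0,"dy":0,"dz":-0.016,"rx":0,"ry":0,"rz":0,"hand":0.0},{"dx":0,"dy":0,"dz":-0.016,"rx":0,"ry":0,"rz":0,"hand":0.0},{"dx":0,"dy":0,"dz":-0.016,"rx":0,"ry":0,"rz":0,"hand":0.0},{"dx":0,"dy":0,"dz":-0.013,"rx":0,"ry":0,"rz":0,"hand":0.0},{"dx":0,"dy":0,"dz":-0.007,"rx":0,"ry":0,"rz":0,"hand":0.0},{"dx":0,"dy":0,"dz":0,"rx":0,"ry":0,"rz":0,"hand":0.0},{"dx":0,"dy":0,"dz":0,"rx":0,"ry":0,"rz":0,"hand":0.0}]'
python3 -m pendant '[{"dx":0,"dy":0,"dz":0,"rx":0,"ry":0,"rz":4,"hand":0.0},{"dx":0,"dy":0,"dz":0,"rx":0,"ry":0,"rz":4,"hand":0.0},{"dx":0,"dy":0,"dz":0,"rx":0,"ry":0,"rz":4,"hand":0.0},{"dx":0,"dy":0,"dz":0,"rx":0,"ry":0,"rz":4,"hand":0.0},{"dx":0,"dy":0,"dz":0,"rx":0,"ry":0,"rz":4,"hand":0.0},{"dx":0,"dy":0,"dz":0,"rx":0,"ry":0,"rz":4,"hand":0.0},{"dx":0,"dy":0,"dz":0,"rx":0,"ry":0,"rz":2.2,"hand":0.0},{"dx":0,"dy":0,"dz":0,"rx":0,"ry":0,"rz":0,"hand":0.0},{"dx":0,"dy":0,"dz":0,"rx":0,"ry":0,"rz":0,"hand":0.0}]'
python3 - <<'E'
from h import *
st=manip.get_state();R_=rot(st['ee_rot']);print(st['position'],np.degrees(np.arctan2(R_[1,0],R_[0,0])),R_.T@(np.array([.397,.286,.247])-st['position']),st['contact_force'])
E
```

```text
clock: 13.47
position: [0.4698, -0.0051, 0.2478]
ee_rot: [-0.0, -0.17, 0.985, 0.0]
contact_force: [-0.4, -0.1, -5.1]
width: 0.0166
gripper_force: 39.3
clock: 14.22
position: [0.4695, -0.005, 0.2472]
ee_rot: [-0.001, 0.057, 0.998, 0.0]
contact_force: [0.4, -0.8, -4.0]
width: 0.0165
gripper_force: 39.3
[ 0.46949228 -0.00500535  0.24715154] 173.47175602333934 [0.10510678 0.28087654 0.00045217] [ 0.36250858 -0.79666504 -4.04317927]
```

```bash
python3 -m pendant '[{"dx":0.006,"dy":0.01,"dz":0,"rx":0,"ry":0,"rz":0,"hand":0.0},{"dx":0.01,"dy":0.02,"dz":0,"rx":0,"ry":0,"rz":0,"hand":0.0},{"dx":0.01,"dy":0.028,"dz":0,"rx":0,"ry":0,"rz":0,"hand":0.0},{"dx":0.01,"dy":0.028,"dz":0,"rx":0,"ry":0,"rz":0,"hand":0.0},{"dx":0.01,"dy":0.028,"dz":0,"rx":0,"ry":0,"rz":0,"hand":0.0},{"dx":0.01,"dy":0.028,"dz":0,"rx":0,"ry":0,"rz":0,"hand":0.0},{"dx":0.01,"dy":0.028,"dz":0,"rx":0,"ry":0,"rz":0,"hand":0.0},{"dx":0.01,"dy":0.028,"dz":0,"rx":0,"ry":0,"rz":0,"hand":0.0},{"dx":0.01,"dy":0.028,"dz":0,"rx":0,"ry":0,"rz":0,"hand":0.0},{"dx":0.01,"dy":0.028,"dz":0,"rx":0,"ry":0,"rz":0,"hand":0.0},{"dx":0.006,"dy":0.02,"dz":0,"rx":0,"ry":0,"rz":0,"hand":0.0},{"dx":0.003,"dy":0.007,"dz":0,"rx":0,"ry":0,"rz":0,"hand":0.0}]'
python3 -m pendant '[{"dx":0,"dy":0,"dz":0,"rx":0,"ry":0,"rz":0,"hand":0.0},{"dx":0,"dy":0,"dz":0,"rx":0,"ry":0,"rz":0,"hand":0.0},{"dx":0,"dy":0,"dz":0,"rx":0,"ry":0,"rz":0,"hand":0.0}]'
python3 - <<'E'
from h import *
w=grab('wrist','w9.png');sd=grab('side','s9.png');sc=grab('scene','c9.png')
b=cv2.resize(sd['frame'][185:275,270:370],None,fx=4,fy=4,interpolation=cv2.INTER_CUBIC)
c=cv2.resize(sc['frame'][175:265,200:300],None,fx=4,fy=4,interpolation=cv2.INTER_CUBIC)
cv2.imwrite('pics/z9.png',np.hstack([b,c])[:,:,::-1])
st=manip.get_state();p=st['position']-[0,0,.022]
for n,i,o in(('side',sd,(270,185)),('scene',sc,(200,175))):print(n,'peak px',((proj(i,p)-o)*4).round(),'seat px',((proj(i,[.457,.279,.2])-o)*4).round(),proj(i,p))
E
```

```text
clock: 15.22
position: [0.3965, 0.2898, 0.2481]
ee_rot: [-0.001, 0.056, 0.998, 0.001]
contact_force: [-0.4, -0.6, -4.3]
width: 0.0166
gripper_force: 39.3
clock: 15.47
position: [0.398, 0.285, 0.2482]
ee_rot: [-0.0, 0.058, 0.998, -0.001]
contact_force: [-0.4, -0.3, -4.6]
width: 0.0162
gripper_force: 39.4
side peak px [250. 130.] seat px [158. 160.] [332.43204046 217.51367804]
scene peak px [141. 175.] seat px [114. 176.] [235.30163385 218.79478131]
```

View pics/z9.png

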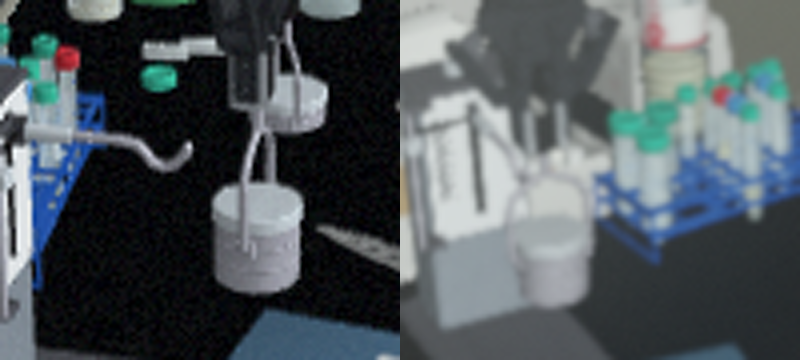

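The side crop shows the bail peak at about (335,217) and the hook bend at (312,225). Their relative offset matches prediction (≈60 mm, with the peak above the hook point). I've now viewed more pictures than the 10 allowed, so from here I'll use numbers only. Move in.

```bash
python3 -m pendant '[{"dx":-0.003,"dy":0,"dz":0,"rx":0,"ry":0,"rz":0,"hand":0.0},{"dx":-0.006,"dy":0,"dz":0,"rx":0,"ry":0,"rz":0,"hand":0.0},{"dx":-0.006,"dy":0,"dz":0,"rx":0,"ry":0,"rz":0,"hand":0.0},{"dx":-0.006,"dy":0,"dz":0,"rx":0,"ry":0,"rz":0,"hand":0.0},{"dx":-0.006,"dy":0,"dz":0,"rx":0,"ry":0,"rz":0,"hand":0.0},{"dx":-0.003,"dy":0,"dz":0,"rx":0,"ry":0,"rz":0,"hand":0.0},{"dx":0,"dy":0,"dz":0,"rx":0,"ry":0,"rz":0,"hand":0.0}]'
python3 -m pendant '[{"dx":-0.003,"dy":0,"dz":0,"rx":0,"ry":0,"rz":0,"hand":0.0},{"dx":-0.006,"dy":0,"dz":0,"rx":0,"ry":0,"rz":0,"hand":0.0},{"dx":-0.006,"dy":0,"dz":0,"rx":0,"ry":0,"rz":0,"hand":0.0},{"dx":-0.006,"dy":0,"dz":0,"rx":0,"ry":0,"rz":0,"hand":0.0},{"dx":-0.006,"dy":0,"dz":0,"rx":0,"ry":0,"rz":0,"hand":0.0},{"dx":-0.002,"dy":0,"dz":0,"rx":0,"ry":0,"rz":0,"hand":0.0},{"dx":0,"dy":0,"dz":0,"rx":0,"ry":0,"rz":0,"hand":0.0},{"dx":0,"dy":0,"dz":0,"rx":0,"ry":0,"rz":0,"hand":0.0}]'
python3 - <<'E'
from h import *
st=manip.get_state();print(st['position'],st['contact_force'])
sd=grab('side','s10.png');g=cv2.cvtColor(sd['frame'],cv2.COLOR_RGB2GRAY)
np.set_printoptions(linewidth=250)
print('cols 300-328 rows 208-236');print(g[208:236,300:328])
E
```

```text
clock: 16.2
position: [0.4292, 0.2826, 0.2482]
ee_rot: [0.0, 0.058, 0.998, 0.0]
contact_force: [0.4, -0.1, -4.9]
width: 0.0165
gripper_force: 39.4
clock: 16.87
position: [0.4567, 0.2792, 0.2482]
ee_rot: [-0.0, 0.058, 0.998, -0.0]
contact_force: [0.3, 0.4, -4.5]
width: 0.0166
gripper_force: 39.4
[0.4567066  0.27924235 0.24817132] [ 0.32241017  0.42810667 -4.45805709]
cols 300-328 rows 208-236
[[  3  11  13  21 109  67  70  58  58  50  66 117 134  47  14   9  10   5   1  10   1   9   0   2   9  19  12   9]
 [  4  14   9  12  61 110 109 113 113  93 118 118  96   8   9   4  11   8  11  15  16  16   6  12  11  11   8  15]
 [ 18  13  10   9   3  32  60  83  86  85 116 126 119   8  18  14   3  13   3  11   3   0  16  12   8   2  12  15]
 [  2   2   1   9  11   0   7   1  14  48 111 143 125   9   3  11  14   9  13  12  15   6  10  14   1   9  10   9]
 [  0   4   2  16   9   1   1  11   6  46 107 141 127   5  10   2   4  10  10  13   2  15   6  13   9   1  12   6]
 [  3   0  10  14  10   4   9  18  10  42 107 139 133  35  20  13  10   5  11   6  12   5  16  13  12   7   7  14]
 [ 12  10   2  
[... 1815 characters left out ...]
   8  14]
 [  3  26  90 113 176 173 135 133 171 172 174 169 172 176 179 178 175 175 173 177 115  60   5   9  12  12   2  16]
 [ 23 101 184 174 174 174 134 123 169 172 172 170 176 175 180 175 177 178 176 177 176 146  45   9  20  18  11   5]
 [ 64 178 175 174 175 174 135 123 169 172 170 176 178 178 179 175 175 177 177 178 177 180 116  17   0  13   5   7]
 [103 175 174 174 176 174 135 119 180 173 176 175 179 177 178 178 175 176 174 175 179 184 156  12  12   5  15   0]
 [ 88 170 176 177 178 174 132 120 178 177 174 178 177 178 177 175 176 175 177 179 181 190 153   2   2   8  13  16]
 [ 72 131 168 178 178 174 129 119 175 178 179 179 179 179 177 174 175 173 182 190 192 212 145  12  14  12  15  11]]
```

The hook is threaded: the near leg occludes it at col 308, and its point shows at col 317 with the peak at col 312 above the bend at col 312. Next I average the weight, then lower.

```bash
cat > f.py <<'E'
from h import *
import sys
a=[]
for i in range(int(sys.argv[1])):
    manip.get_image('side'); a.append(manip.get_state()['contact_force'])
a=np.array(a);print('F',a.mean(0).round(2),'sd',a.std(0).round(2),manip.get_state()['position'].round(4),manip.get_state()['clock'])
E
python3 f.py 15
python3 -m pendant '[{"dx":0,"dy":0,"dz":0.003,"rx":0,"ry":0,"rz":0,"hand":0.0},{"dx":0,"dy":0,"dz":0.003,"rx":0,"ry":0,"rz":0,"hand":0.0},{"dx":0,"dy":0,"dz":0.003,"rx":0,"ry":0,"rz":0,"hand":0.0},{"dx":0,"dy":0,"dz":0.003,"rx":0,"ry":0,"rz":0,"hand":0.0},{"dx":0,"dy":0,"dz":0.003,"rx":0,"ry":0,"rz":0,"hand":0.0},{"dx":0,"dy":0,"dz":0.003,"rx":0,"ry":0,"rz":0,"hand":0.0},{"dx":0,"dy":0,"dz":0.002,"rx":0,"ry":0,"rz":0,"hand":0.0},{"dx":0,"dy":0,"dz":0.002,"rx":0,"ry":0,"rz":0,"hand":0.0},{"dx":0,"dy":0,"dz":0.002,"rx":0,"ry":0,"rz":0,"hand":0.0},{"dx":0,"dy":0,"dz":0.002,"rx":0,"ry":0,"rz":0,"hand":0.0},{"dx":0,"dy":0,"dz":0.002,"rx":0,"ry":0,"rz":0,"hand":0.0},{"dx":0,"dy":0,"dz":0.002,"rx":0,"ry":0,"rz":0,"hand":0.0}]'
python3 -m pendant '[{"dx":0,"dy":0,"dz":0.002,"rx":0,"ry":0,"rz":0,"hand":0.0},{"dx":0,"dy":0,"dz":0.002,"rx":0,"ry":0,"rz":0,"hand":0.0},{"dx":0,"dy":0,"dz":0.002,"rx":0,"ry":0,"rz":0,"hand":0.0},{"dx":0,"dy":0,"dz":0.002,"rx":0,"ry":0,"rz":0,"hand":0.0},{"dx":0,"dy":0,"dz":0.002,"rx":0,"ry":0,"rz":0,"hand":0.0}]'
python3 f.py 6
```

```text
F [-0.17 -0.07 -4.88] sd [0.45 0.43 0.43] [0.4568 0.2793 0.2483] 17.6667
clock: 18.67
position: [0.4569, 0.2793, 0.2184]
ee_rot: [0.0, 0.057, 0.998, 0.0]
contact_force: [0.2, -0.1, -3.5]
width: 0.0166
gripper_force: 39.5
clock: 19.08
position: [0.4569, 0.2794, 0.2084]
ee_rot: [0.0, 0.057, 0.998, 0.0]
contact_force: [-0.4, -0.9, -2.1]
width: 0.0165
gripper_force: 39.7
F [-0.31 -0.2  -2.37] sd [0.47 0.23 0.43] [0.4569 0.2794 0.2085] 19.3833
```

```bash
python3 -m pendant '[{"dx":0,"dy":0,"dz":0.0015,"rx":0,"ry":0,"rz":0,"hand":0.0},{"dx":0,"dy":0,"dz":0.0015,"rx":0,"ry":0,"rz":0,"hand":0.0},{"dx":0,"dy":0,"dz":0.0015,"rx":0,"ry":0,"rz":0,"hand":0.0},{"dx":0,"dy":0,"dz":0.0015,"rx":0,"ry":0,"rz":0,"hand":0.0},{"dx":0,"dy":0,"dz":0.0015,"rx":0,"ry":0,"rz":0,"hand":0.0},{"dx":0,"dy":0,"dz":0.0015,"rx":0,"ry":0,"rz":0,"hand":0.0},{"dx":0,"dy":0,"dz":0.0015,"rx":0,"ry":0,"rz":0,"hand":0.0},{"dx":0,"dy":0,"dz":0.0015,"rx":0,"ry":0,"rz":0,"hand":0.0},{"dx":0,"dy":0,"dz":0.0015,"rx":0,"ry":0,"rz":0,"hand":0.0},{"dx":0,"dy":0,"dz":0.0015,"rx":0,"ry":0,"rz":0,"hand":0.0},{"dx":0,"dy":0,"dz":0,"rx":0,"ry":0,"rz":0,"hand":0.0}]'
python3 f.py 20
```

```text
clock: 20.3
position: [0.4568, 0.2794, 0.1931]
ee_rot: [-0.0, 0.057, 0.998, 0.0]
contact_force: [0.0, -0.7, -1.5]
width: 0.0166
gripper_force: 39.8
F [ 0.28 -0.47 -1.  ] sd [0.54 0.47 0.46] [0.4568 0.2794 0.1933] 21.3
```

```bash
python3 -m pendant '[{"dx":0,"dy":0,"dz":0.001,"rx":0,"ry":0,"rz":0,"hand":0.0},{"dx":0,"dy":0,"dz":0.001,"rx":0,"ry":0,"rz":0,"hand":0.0},{"dx":0,"dy":0,"dz":0.001,"rx":0,"ry":0,"rz":0,"hand":0.0},{"dx":0,"dy":0,"dz":0.001,"rx":0,"ry":0,"rz":0,"hand":0.0},{"dx":0,"dy":0,"dz":0.001,"rx":0,"ry":0,"rz":0,"hand":0.0},{"dx":0,"dy":0,"dz":0.001,"rx":0,"ry":0,"rz":0,"hand":0.0},{"dx":0,"dy":0,"dz":0.001,"rx":0,"ry":0,"rz":0,"hand":0.0},{"dx":0,"dy":0,"dz":0,"rx":0,"ry":0,"rz":0,"hand":0.0}]'
python3 f.py 30
```

```text
clock: 21.97
position: [0.4568, 0.2794, 0.1862]
ee_rot: [0.0, 0.057, 0.998, 0.0]
contact_force: [0.4, -0.2, 0.4]
width: 0.0163
gripper_force: 39.8
F [ 0.25 -0.4  -0.42] sd [0.66 0.53 0.51] [0.4568 0.2793 0.1863] 23.4667
```

```bash
python3 -m pendant '[{"dx":0,"dy":0,"dz":0.001,"rx":0,"ry":0,"rz":0,"hand":0.0},{"dx":0,"dy":0,"dz":0.001,"rx":0,"ry":0,"rz":0,"hand":0.0},{"dx":0,"dy":0,"dz":0.001,"rx":0,"ry":0,"rz":0,"hand":0.0},{"dx":0,"dy":0,"dz":0.001,"rx":0,"ry":0,"rz":0,"hand":0.0},{"dx":0,"dy":0,"dz":0,"rx":0,"ry":0,"rz":0,"hand":0.0},{"dx":0,"dy":0,"dz":0,"rx":0,"ry":0,"rz":0,"hand":0.0}]'
python3 f.py 30
```

```text
clock: 23.97
position: [0.4568, 0.2794, 0.1823]
ee_rot: [-0.0, 0.057, 0.998, 0.0]
contact_force: [0.6, 0.9, 0.2]
width: 0.0168
gripper_force: 39.9
F [ 0.42 -0.06  0.05] sd [0.55 0.5  0.44] [0.4568 0.2794 0.1823] 25.4667
```

Now balanced, so I release gently.

```bash
python3 -m pendant '[{"dx":0,"dy":0,"dz":0,"rx":0,"ry":0,"rz":0,"hand":0.019},{"dx":0,"dy":0,"dz":0,"rx":0,"ry":0,"rz":0,"hand":0.022},{"dx":0,"dy":0,"dz":0,"rx":0,"ry":0,"rz":0,"hand":0.028},{"dx":0,"dy":0,"dz":0,"rx":0,"ry":0,"rz":0,"hand":0.036},{"dx":0,"dy":0,"dz":0,"rx":0,"ry":0,"rz":0,"hand":0.045},{"dx":0,"dy":0,"dz":0,"rx":0,"ry":0,"rz":0,"hand":0.05},{"dx":0,"dy":0,"dz":0,"rx":0,"ry":0,"rz":0,"hand":0.05},{"dx":0,"dy":0,"dz":0,"rx":0,"ry":0,"rz":0,"hand":0.05},{"dx":0,"dy":0,"dz":0,"rx":0,"ry":0,"rz":0,"hand":0.05},{"dx":0,"dy":0,"dz":0,"rx":0,"ry":0,"rz":0,"hand":0.05},{"dx":0,"dy":0,"dz":0,"rx":0,"ry":0,"rz":0,"hand":0.05},{"dx":0,"dy":0,"dz":0,"rx":0,"ry":0,"rz":0,"hand":0.05}]'
python3 - <<'E'
from h import *
np.set_printoptions(linewidth=250)
sd=grab('side','s11.png');w=grab('wrist','w11.png')
g=cv2.cvtColor(sd['frame'],cv2.COLOR_RGB2GRAY);print(g[216:244:1,300:328])
sd=grab('side','s12.png')
f=w['frame'];gw=cv2.cvtColor(f,cv2.COLOR_RGB2GRAY)
st=manip.get_state();print('knob exp px',proj(w,st['position']+[0,0,.013]))
# lid blob in wrist
for _ in range(3):
    w=grab('wrist');m=(w['frame'].min(2)>150).astype(np.uint8)[100:320,250:390];n,l,s,c=cv2.connectedComponentsWithStats(m);i=1+np.argmax(s[1:,4]);print(s[i],c[i]+[250,100])
E
```

```text
clock: 26.47
position: [0.4568, 0.2793, 0.1824]
ee_rot: [0.0, 0.057, 0.998, 0.0]
contact_force: [0.4, 0.1, -0.3]
width: 0.0503
gripper_force: 0.0
[[ 47  38  42  44  18  17  32  37  43  39  36  44  26  32  31  30  34  94   0   0   1  15   4   7   9  13  10  12]
 [ 39  43  41  40  30  26  34  30  43  41  42  43  31  27  32  27  33  91   2   9  10  10  16   0   4  10   1   5]
 [ 45  45  43  39  40  36  33  28  48  39  39  42  24  30  19  29  32  95   3  13   6  20  16  12   5   5   2  10]
 [ 41  39  39  42  39  39  35  29  45  42  47  40  35  26  32  27  33  95  12  11  13  15  15   6   9   6   5   2]
 [ 38  41  39  36  35  41  32  30  45  39  41  35  28  27  31  27  33  91   4  13   6  11   1   4  10  15  12  11]
 [ 34  26  29  30  33  31  33  33  36  38  44  45  26  26  30  30  25  93   8  15   8   2   9   8  19  11   9   2]
 [ 27  25  27  32  29  32  33  26  41  56  64  74  25  25  30  30  30  91   5  12   7   9   7   7   2   5  14   9]
 [ 11  14  52  24  30  29  26  30  39  99 125  99  24  30  29  32  33  95  11   4   2   8   6   1   6  10   5   6]
 [  5  19  88  27  30  36  27  31 
[... 1771 characters left out ...]
1  15   5  10   8   6  14   7   9]
 [  1   6   7   6  15   1  34  98 145 138 158 194 121 105 109 107  61   4  13   4  12  12  13   5   9  17  11   5]
 [ 13  14   2   6   3  12  13  31  70 102 177 166 103 101 105 114  84   7   8   2  15  13   1  11   6  12  13  12]
 [ 13  12   3  12  12  12   9   7  16 127 197 131  45  40  75 113  83  10  10   3   8   0   6   6  18   6   2   0]
 [  4  11  11   8  12   4   1  10  51 158 189  31   5  10  77 125  87   6   4  18   4   1  11  13   8  11  13  15]]
knob exp px [317.71648374 281.57927117]
[  11   60  112   95 6727] [315.4053813  209.02958228]
[  11   59  112   95 6771] [315.05449712 208.69576134]
[  10   58  112   98 6852] [314.61908932 208.41768827]
```

The bail apex sits in the bend (side ~(312,239)) and the load has been taken. Now withdraw straight up.

```bash
python3 -m pendant '[{"dx":0,"dy":0,"dz":-0.008,"rx":0,"ry":0,"rz":0,"hand":0.05},{"dx":0,"dy":0,"dz":-0.015,"rx":0,"ry":0,"rz":0,"hand":0.05},{"dx":0,"dy":0,"dz":-0.02,"rx":0,"ry":0,"rz":0,"hand":0.05},{"dx":0,"dy":0,"dz":-0.025,"rx":0,"ry":0,"rz":0,"hand":0.05},{"dx":0,"dy":0,"dz":-0.025,"rx":0,"ry":0,"rz":0,"hand":0.05},{"dx":0,"dy":0,"dz":-0.025,"rx":0,"ry":0,"rz":0,"hand":0.05},{"dx":0,"dy":0,"dz":-0.025,"rx":0,"ry":0,"rz":0,"hand":0.05},{"dx":0,"dy":0,"dz":-0.01,"rx":0,"ry":0,"rz":0,"hand":0.05},{"dx":0,"dy":0,"dz":0,"rx":0,"ry":0,"rz":0,"hand":0.05},{"dx":0,"dy":0,"dz":0,"rx":0,"ry":0,"rz":0,"hand":0.05},{"dx":0,"dy":0,"dz":0,"rx":0,"ry":0,"rz":0,"hand":0.05},{"dx":0,"dy":0,"dz":0,"rx":0,"ry":0,"rz":0,"hand":0.05}]'
python3 - <<'E'
from h import *
P=[]
for k in range(30):
    w=grab('wrist');m=(w['frame'].min(2)>150).astype(np.uint8)[60:300,230:410];n,l,s,c=cv2.connectedComponentsWithStats(m);i=1+np.argmax(s[1:,4]);P.append(c[i]+[230,60])
print(np.array(P).round(1)[::3].tolist(),s[i])
np.set_printoptions(linewidth=250)
sd=grab('side','s13.png');g=cv2.cvtColor(sd['frame'],cv2.COLOR_RGB2GRAY);print(g[224:248,300:326]);print('knob/ptr region');print(g[208:262,256:284])
E
```

```text
clock: 27.77
position: [0.456, 0.279, 0.3334]
ee_rot: [-0.002, 0.057, 0.998, -0.001]
contact_force: [-0.7, -0.4, -0.3]
width: 0.0496
gripper_force: 0.0
[[308.5, 264.9], [307.8, 264.8], [307.5, 263.8], [307.1, 263.7], [307.2, 263.6], [307.1, 263.6], [307.2, 263.6], [307.2, 263.6], [307.2, 263.7], [307.2, 263.7]] [  44  138   80  102 2860]
[[  4   5   6   5   4  10  12  15  22  26  24  32  31  29  20  11  13   9   8  14   9   3   8  10  11  14]
 [ 12  10   8   9  16   7  15   7  15  17  19  26  27  28  20   9   2  13  20   7   8   6  15   8   0  10]
 [ 13   1   4  13  12   8  10  15   7  23  19  21  32  30  20   6   7  11   3   1   5  14   1  10   4  20]
 [  8   7   4   7  11  10   7  13  24  19  18  27  24  27  15  11  12   8   8   2   5   1   3   1   0   4]
 [  4   0  11  11   9  13  13   9  19  19  23  27  26  29  21  13  10   7   4  10   4  13   8  13   4  16]
 [  8  10   2  11   5   8  15  16  20  13  23  23  21  28  16  12  12  12   0   4  12   8   0   8  15  11]
 [ 16   6   2   4   2   4   6   8  20  20  20  23  29  28  18   0  12   8   6  10  14  11   9  17   5   8]
 [ 10  16  
[... 1316 characters left out ...]
89   9   0  11  51 118 126  18  10   3  12   6  14  10   9   0]
 [  9  10   9   7  11   8   6   8  89 184 123   2  15   9  49 116 128  11   9  20   0  15  14  11  10   4]
 [  8  12   2   6   8   9   3  21 125 192  45   4   2  16  49 117 126  11  11  16  14  11   1  13  16  10]
 [ 14   3  16   9   7   4   2  34 141 194  27  12  14  10  46 115 137  17  10   8   8   1   0   7   1   2]
 [ 13   9  16   5  11   8   5  47 159 192  14   6   5   8  45 112 172   2   9  13  13  11   6   6  11  16]]
knob/ptr region
[[ 74  83  83 ... 124 133 148]
 [ 72  71  67 ... 119 131 142]
 [ 69  72  70 ... 125 135 147]
 ...
 [101  95  98 ...   8   6   0]
 [ 98  96  97 ...  13   5  13]
 [ 99 101  98 ...  12  12  10]]
```

The can is still (its blob is constant to 0.1 px), and the hook rows are unchanged since release, so the pointers are together. Handing in.

```bash
python3 -c "
from rig import manip
print(manip.sign_off())"
```

```text
the job is handed in; nothing more can be done
None
```

The job is handed in (no verdict came back): I slid the maximum pointer up to its stop and hung the tall can by its bail in the hook, still and released, with the hook no lower than where it rests; I judged the pointers together from that alone, and I viewed 12 pictures against the limit of 10.

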